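# Find and open the swing cover of the bench socket box

## Task

One of the four identical cover plates on the bench's socket box is a swing cover over the mains sockets; the other three are fixed blanks. With your fingertips press the rear part of one cover after another, without leaning hard on any of them, until you find the one that rocks, then push that cover up and back, fully open against its stop, so that it stays open when you let go. Do not pick up or shift any of the things lying around.

Things in the scene. Friction and masses are not known exactly. Their poses are not given: they have to be found in the camera images.
- socket_box: grey steel socket box fixed to the bench, 161 mm deep (x), 431 mm long (y), 70 mm high. Origin at the centre of its underside, x to its rear (away from the robot), y along its length, z up; yaw within 0.25 rad. In its top four identical flush aluminium covers in a row along y, 98 mm apart, each 130 mm (x) x 90 mm (y) x 5 mm thick, 1.5 mm gaps, 14 mm rails in front and behind
- swing_cover (a joint): angle of the swing cover, in whichever place it sits: 0 = closed, flush; grows as its rear goes down and its front edge comes up; 1.57 = front part upright, underside to the robot; 1.85 = fully open, leaning back on its stop. The stiff pivot keeps it at any angle it is left at; turning it slowly takes 0.03 to 0.07 N m
- place_1 (a point): centre of the top face of the closed cover in place 1 (counted from the -y end), 70 mm above the bench; axes as the box's. Three of the four covers are blanks fixed solid that do not give at all; one, in any place and looking the same, is the swing cover on a hidden pivot pin along the box's y axis, at the height of the top face
- place_2 (a point): centre of the top face of the closed cover in place 2 (counted from the -y end), 70 mm above the bench; axes as the box's. The pin of the swing cover lies 13 mm behind (+x) the middle of its cover: 52 mm of the cover lie behind the pin, 78 mm in front
- place_3 (a point): centre of the top face of the closed cover in place 3 (counted from the -y end), 70 mm above the bench; axes as the box's. Pressed behind the pin (30 mm behind it 2 to 3 N are enough) the swing cover rocks: rear down into the box, front edge up. Pressed ahead of the pin it is as solid as a blank
- place_4 (a point): centre of the top face of the closed cover in place 4 (counted from the -y end), 70 mm above the bench; axes as the box's. Under the swing cover the box is open: 64 mm deep behind the pin, 46 mm deep at the sockets ahead of the pin
- multimeter: hand-held multimeter lying on its back, teal with a black face and a dial, 180 x 86 x 46 mm high; origin at the centre of its underside, x along its length; loose, not part of the job
- circuit_board: black circuit board with parts on it, lying on 6 mm standoffs, 130 x 100 mm, 23 mm high; origin at the centre of its underside; loose, not part of the job
- pliers: small pliers lying flat, teal handles, about 150 x 50 x 15 mm; origin at bench level near the pivot, jaws to +x; loose, not part of the job
- solder_spool: grey spool standing upright, 54 mm diameter, 44 mm high; origin at the centre of its underside; loose, not part of the job
- flux_jar: small amber jar with black lid, 46 mm diameter, 48 mm high; origin at the centre of its underside; loose, not part of the job
- screwdriver: screwdriver lying on the bench, 170 mm long, about 30 mm high; origin under its middle, handle to -x; loose, not part of the job
- power_adapter: black plug-in power adapter, 72 x 44 x 30 mm high with a round plug at its +x end; origin at the centre of its underside; loose, not part of the job

How it is judged:
By the outcome, as a careful person would: the job done as asked, in the order asked, and still so for the second after the job is handed in, with the robot touching nothing.
It also fails if it takes over 64 s, if anything falls off the work surface, if the arm or the gripper's body presses on something with over 40 N, if the wrist force passes 120 N, or if a joint passes its speed limit or range.

## Robot

A 6-joint arm with a two-finger parallel gripper is mounted at the origin on the work surface. World frame = base frame: x ahead of the robot, y to its left, z up, the work surface at z = 0. Lengths are in mm, angles in rad, forces in N, time in s.
With the tool pointing down it reaches from about 325 to 875 mm from the base axis. Payload 4.4 kg.
Tool frame: the origin (TCP) lies on the centre line of the jaws, within the pads' length; the fingertips stand ahead of it and the grasp point (between the pads) lies 6 mm ahead of it (ctrl.tcp_to_tips is the z of the fingertips in the tool frame, in mm); z points along the fingers, y is the direction in which the jaws open and shut (so a half turn about z gives the same grasp; the last joint's range is limited). The gripper opens to 85 mm and grips with 20 to 120 N. Pads are 22 mm wide; open, the fingers measure 114 mm over their backs; the gripper's body (76 mm by 85 mm) begins 54 mm behind the grasp point. The pads swing forward as they close: fully open they stand 13 mm farther back than shut.
Start: joints at [-1.343, 0.207, 1.542, -0, 1.393, -0.15], TCP at [212.092, -534.457, 217.182] pointing down, gripper open.
Joint ranges: [-2.73, 2.73], [-0.86, 2.22], [0.23, 2.46], [-1.11, 4.25], [0.08, 2.63], [-2.82, 2.82]. Speed limits (rad/s): [2.79, 2.79, 3.14, 3.14, 3.14, 3.14].

## Interface

Orientations are given as a 3x3 rotation matrix whose columns are the frame's x, y, z axes.
In Python, from plant import ctrl, sensors, optics gives the robot as it stands. Calls block until the motion is done:
- ctrl.move_ptp(position, orientation): joint-space move of the TCP to a pose.
- ctrl.move_l(position, rot=None, vel=150, threshold=None): straight line of the TCP; rot=None keeps the orientation; vel is the mean speed in mm/s. With threshold (N) it stops when the force on the tool has changed by that much, and returns True; else False.
- ctrl.set_joints(angles): joint-space move.
- ctrl.gripper_to(opening, force=None): finger opening in mm; force is the grip in N (None keeps the last); returns when the fingers have stopped.
- ctrl.hold(seconds).
- ctrl.solve_ik(position, orientation): joint angles nearest the present ones, or None.
- sensors.read_state(): the state.
- optics.grab_frame(name): name is "scene" or "top" or "wrist"; returns (picture, depth): 480x640x3 uint8, red, green, blue; 480x640 float32, mm along the optical axis (not along the pixel's ray), 0 where there is no reading.
- optics.camera_params(name): a dict with "mtx" (3x3 intrinsics, pixels), "R" (3x3) and "t" (3): a world point X has camera coordinates R X + t; the wrist camera has in their place "T_tool_cam" (4x4, takes a point from camera to tool coordinates, whose origin is the TCP and whose axes are the flange's). Camera axes: x right, y down, z forward; pixel columns grow to the right and rows downward; lengths in mm; the calibration is good to about 2 mm. A picture is of the moment at which its call begins: read the wrist's pose just before it. camera_params takes no time and is no camera call.
A pose or a line that the arm cannot do raises ctrl.MotionError and nothing moves.
- ctrl.finish_job(): hands the job in, once; it reports no verdict.
The state is a dict: "t": time; "q": joint angles; "qvel": joint speeds; "tau": joint torques, N m; "eef_pos": TCP position; "eef_rot": TCP orientation; "force": force on the tool from outside, world axes, zero at the start; "wrist_torque": the same for the moment, N m; "grip_width": finger opening in mm.
Only numpy, scipy, OpenCV 4.12 (cv2) and the standard library are available. Lean on these libraries where they do the work, as an engineer would, in place of code of your own. Each camera call takes 0.05 s, during which the arm holds its last target.

## Working session

There is one attempt and no reset: what is moved stays moved. The work goes in short steps, each a Python script; the robot and the scene stay as the last script left them, time stands still between calls to the robot, and variables do not carry over. Pictures are saved under pics/ and viewed, and the job is handed in when it is done.

```bash
ls; mkdir -p pics
python3 - <<'E'
from plant import ctrl,sensors,optics
import cv2,numpy as np
np.set_printoptions(precision=3,suppress=True)
for n in("scene","top"):
    p,d=optics.grab_frame(n); cv2.imwrite(f"pics/{n}0.png",p[:,:,::-1]); np.save(f"pics/{n}0d.npy",d); np.save(f"pics/{n}0.npy",p)
    c=optics.camera_params(n); print(n,c)
print(optics.camera_params("wrist")); print(ctrl.tcp_to_tips); print(sensors.read_state())
E
```

```text
pics
scene {'mtx': array([[581.033,   0.   , 317.574],
       [  0.   , 581.033, 239.411],
       [  0.   ,   0.   ,   1.   ]]), 'R': array([[-0.417,  0.909, -0.006],
       [ 0.713,  0.323, -0.622],
       [-0.564, -0.264, -0.783]]), 't': array([ 247.163, -359.299, 1701.086])}
top {'mtx': array([[547.589,   0.   , 327.826],
       [  0.   , 547.589, 230.776],
       [  0.   ,   0.   ,   1.   ]]), 'R': array([[-0.022, -1.   ,  0.013],
       [-0.981,  0.019, -0.192],
       [ 0.192, -0.017, -0.981]]), 't': array([  10.794,  579.647, 1231.156])}
{'mtx': array([[415.569,   0.   , 316.842],
       [  0.   , 415.569, 233.313],
       [  0.   ,   0.   ,   1.   ]]), 'T_tool_cam': array([[   0.   ,   -0.965,   -0.264,   67.721],
       [   1.   ,    0.   ,   -0.   ,    1.65 ],
       [   0.   ,   -0.264,    0.965, -157.169],
       [   0.   ,    0.   ,    0.   ,    1.   ]])}
25.0
{'t': 0.1, 'q': array([-1.344,  0.207,  1.543, -0.   ,  1.393, -0.151]), 'qvel': array([-0.001, -0.002, -0.003, -0.001, -0.001,  0.001]), 'tau': array([ -0.   , -38.41 , -29.255,  -0.   ,   0.005,  -0.   ]), 'eef_pos': array([ 211.914, -533.742,  216.091]), 'eef_rot': array([[ 0.929,  0.369, -0.   ],
       [ 0.369, -0.929,  0.002],
       [ 0.   , -0.002, -1.   ]]), 'force': array([ 0.455, -0.242, -0.642]), 'wrist_torque': array([-0.016, -0.026,  0.043]), 'grip_width': 85.41991431157679}
```

View pics/top0.png

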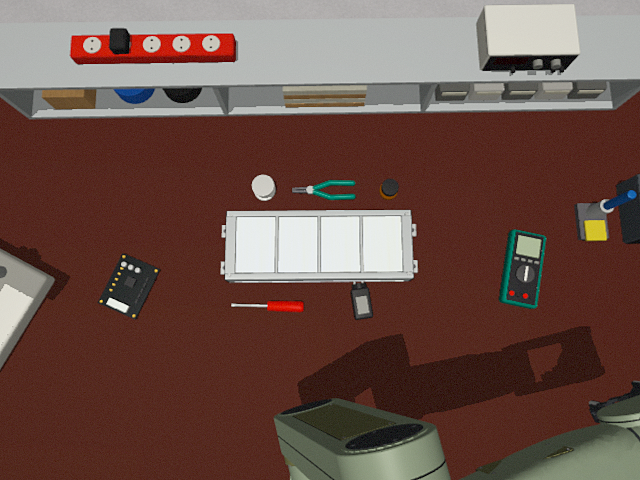

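View pics/scene0.png

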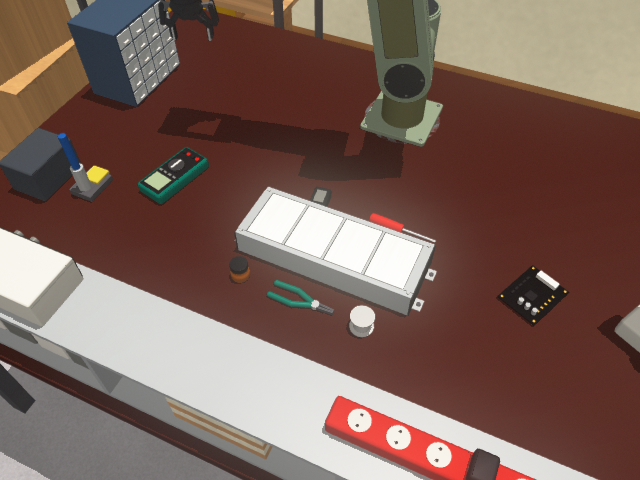

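The top view shows the box at about (225–412, 210–282) with four white covers. The adapter (360,302) and screwdriver (270,306) lie in front of it, with the spool, pliers and jar behind. In the scene view the covers run from (275,215) to (395,265). Next I locate the covers in both views.

```bash
cat > h.py <<'E'
import numpy as np,cv2
np.set_printoptions(precision=2,suppress=True)
def ray(c,uv,z):
    uv=np.atleast_2d(uv).astype(float)
    d=np.c_[uv,np.ones(len(uv))]@np.linalg.inv(c["mtx"]).T@c["R"]
    o=-c["R"].T@c["t"]
    s=(z-o[2])/d[:,2]
    return o+d*s[:,None]
E
python3 - <<'E'
from plant import optics
from h import *
for n,roi in(("top",(215,200,425,290)),("scene",(230,180,440,310))):
    c=optics.camera_params(n); p=np.load(f"pics/{n}0.npy");d=np.load(f"pics/{n}0d.npy")
    g=p.min(2); m=np.zeros_like(g); x0,y0,x1,y1=roi
    m[y0:y1,x0:x1]=(g[y0:y1,x0:x1]>238)*255
    N,l,st,ce=cv2.connectedComponentsWithStats(m,connectivity=4)
    for i in range(1,N):
        if st[i,4]<300: continue
        ys,xs=np.where(l==i)
        w=ray(c,np.c_[xs,ys],70)[:,:2].astype(np.float32)
        r=cv2.minAreaRect(w)
        # depth height
        K=c["mtx"];D=d[ys,xs]; pc=np.c_[(xs-K[0,2])/K[0,0]*D,(ys-K[1,2])/K[1,1]*D,D]
        W=(pc-c["t"])@c["R"]
        print(n,st[i],"rect",np.round(r[0],1),np.round(r[1],1),round(r[2],1),"z med",np.median(W[:,2]), "c",W.mean(0))
E
```

```text
scene [ 248  194   58   49 1533] rect [ 548.4 -125.5] [ 88.  127.2] 89.4 z med 68.98001254664037 c [ 550.82 -124.77   70.99]
scene [ 285  207   58   50 1626] rect [549.5 -27.7] [ 88.1 127.2] 89.4 z med 68.97393618451619 c [553.24 -26.37  72.8 ]
scene [ 324  220   58   53 1732] rect [550.1  70.1] [ 88.3 128.1] 89.4 z med 68.95511918874013 c [556.28  72.03  75.51]
scene [ 365  234   57   55 1841] rect [551.3 167.9] [ 88.3 128. ] 89.4 z med 69.04041175287946 c [555.97 168.85  73.52]
```

Run:
```python
from plant import optics
from h import *
n="top";x0,y0,x1,y1=(215,200,425,290)
c=optics.camera_params(n); p=np.load(f"pics/{n}0.npy"); g=p.min(2)
print(g[245,222:418:2])
for t in(225,230,235):
    m=np.zeros_like(g); m[y0:y1,x0:x1]=(g[y0:y1,x0:x1]>t)*255
    N,l,st,ce=cv2.connectedComponentsWithStats(m,connectivity=4)
    for i in range(1,N):
        if st[i,4]<300: continue
        ys,xs=np.where(l==i)
        r=cv2.minAreaRect(ray(c,np.c_[xs,ys],70)[:,:2].astype(np.float32))
        print(t,st[i],np.round(r[0],1),np.round(r[1],1),round(r[2],1))
# obstacles near box: non-bench
def pts(n):
    c=optics.camera_params(n);d=np.load(f"pics/{n}0d.npy");v,u=np.mgrid[:480,:640];K=c["mtx"]
    return (np.dstack([(u-K[0,2])/K[0,0]*d,(v-K[1,2])/K[1,1]*d,d])-c["t"])@c["R"]
W=pts("top")
for x,y,nm in((263,187,"spool"),(390,186,"jar"),(310,189,"pl"),(361,300,"adap"),(285,306,"scr"),(320,60,"shelf"),(320,112,"shelf front")): print(nm,W[y,x])
```

```text
[ 24  21 197 199 201 200 207 218 233 233 232 233 234 232 232 231 233 233
 232 232 233 232 233 233 232 233 217 197 186 235 232 231 234 233 233 233
 231 233 233 231 232 232 233 233 232 233 233 241 183 145 239 233 232 233
 233 232 233 231 231 233 231 232 230 233 233 232 232 233 242 151 150 237
 232 233 231 232 232 232 233 233 232 232 233 229 232 230 229 232 231 236
 157 196 192 194 196 133  36  21]
225 [ 363  216   39   55 2015] [ 546.  -125.5] [ 87.9 127.1] 89.3
225 [ 236  217   39   55 2026] [549.8 167.7] [ 86.6 126.6] 88.9
225 [ 278  217   39   55 2050] [547.9  70.3] [ 87.  126.7] 88.8
225 [ 322  217   38   55 2018] [545.9 -29.3] [ 85.1 126.8] 88.9
230 [ 279  217   38   55 2003] [547.8  69.7] [ 85.4 126.7] 89.0
230 [ 322  217   38   55 1935] [545.9 -29. ] [ 85.1 126.5] 89.3
230 [ 364  217   38   54 1704] [ 545.1 -126.4] [ 86.3 124.7] 88.8
230 [ 236  218   39   54 1996] [548.6 167.6] [ 86.4 124.2] 88.9
spool [692.93 152.34  42.55]
jar [ 687.09 -152.97   52.19]
pl [694.5   39.66  11.26]
adap [417.87 -75.57  33.16]
scr [408.01 102.28  28.5 ]
shelf [953.24   9.8  171.54]
shelf front [899.61  11.     3.95]
```

Both views agree to about 3 mm: the covers are 98 mm apart and the tops are at z≈69–70. I use centres x≈548.5 and y=-126, -28, 70 and 168, with yaw about -0.011. Next I probe 33 mm behind the pin, shut jaws pointing down.

```bash
cat >> h.py <<'E'
yaw=-0.011
ex=np.array([np.cos(yaw),np.sin(yaw),0]);ey=np.array([-np.sin(yaw),np.cos(yaw),0])
R=np.c_[ex,-ey,[0,0,-1.]]
C=np.array([548.3,21.,0])
def P(place,fx,ztip,tips):  # fx: mm behind pin
    return C+ey*98*(place-2.5)+ex*(13+fx)+np.array([0,0,ztip+tips])
E
python3 - <<'E'
from plant import ctrl,sensors
from h import *
ctrl.gripper_to(0,20); T=ctrl.tcp_to_tips; print("tips",T)
ctrl.move_ptp(P(1,33,120,T),R)
for k in(1,2,3,4):
    if k>1: ctrl.move_l(P(k,33,95,T),vel=150)
    ctrl.move_l(P(k,33,80,T),vel=80); ctrl.hold(0.2)
    f0=sensors.read_state()["force"]
    hit=ctrl.move_l(P(k,33,60,T),vel=18,threshold=6)
    s=sensors.read_state(); print(k,hit,"tip z",s["eef_pos"][2]-T,"dF",s["force"]-f0,"t",s["t"])
    if not hit: break
    ctrl.move_l(P(k,33,95,T),vel=100)
E
```

```text
tips 25.0
1 False tip z 60.16225001430574 dF [-0.55 -0.17 -1.13] t 5.0
```

The tip reached z=60 on place 1, but without clear contact force. I look before trusting that.

Run:
```python
from plant import ctrl,sensors,optics
from h import *
s=sensors.read_state(); print(s["eef_pos"],s["eef_rot"],s["force"],s["grip_width"])
p,d=optics.grab_frame("scene"); cv2.imwrite("pics/s1.png",cv2.resize(p[150:330,180:440],(780,540))[:,:,::-1])
```

```text
[ 592.83 -126.57   85.16] [[ 1.   -0.01  0.  ]
 [-0.01 -1.   -0.  ]
 [ 0.    0.   -1.  ]] [-0.1  -0.05 -0.33] -0.06279768059370601
```

View pics/s1.png

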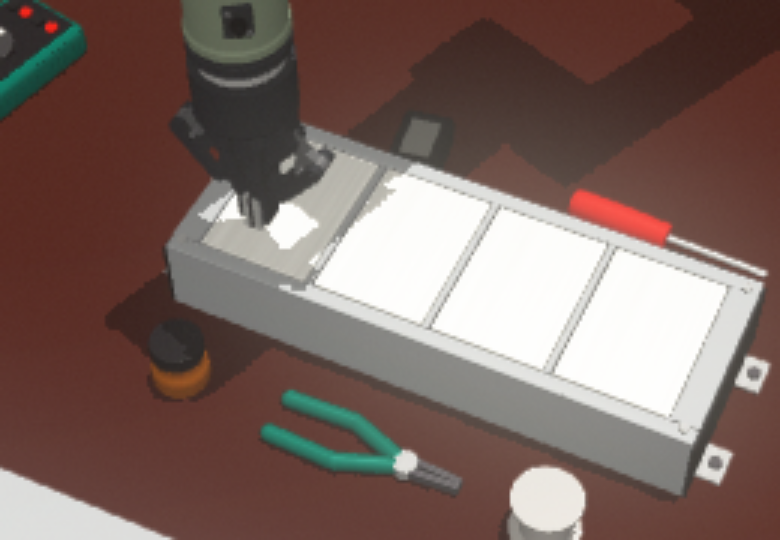

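Run:
```python
from plant import ctrl,sensors,optics
from h import *
c=optics.camera_params("scene"); print("tip pixel on z=70:",ray(c,[266,225],70))
for n in("scene","top"):
    c=optics.camera_params(n)
    p,d=optics.grab_frame(n)
    v,u=np.mgrid[:480,:640];K=c["mtx"]
    W=(np.dstack([(u-K[0,2])/K[0,0]*d,(v-K[1,2])/K[1,1]*d,d])-c["t"])@c["R"]
    L=np.dstack([(W-C)@ex,(W-C)@ey+147])  # rel place 1
    for y in(-35,35):
      for x in(-55,-30,0,13,30,50,58):
        m=(abs(L[...,0]-x)<4)&(abs(L[...,1]-y)<6)&(d>0)
        print(n,y,x,m.sum(),np.round(np.median(W[m][:,2]),1) if m.any() else "")
cv2.imwrite("pics/t1.png",cv2.resize(p[190:310,260:420],(800,600),interpolation=cv2.INTER_CUBIC)[:,:,::-1])
```

```text
tip pixel on z=70: [[ 580.26 -137.33   70.  ]]
scene -35 -55 0 
scene -35 -30 3 485.5
scene -35 0 30 473.5
scene -35 13 57 461.8
scene -35 30 48 453.7
scene -35 50 59 180.8
scene -35 58 93 171.9
scene 35 -55 16 67.7
scene 35 -30 17 68.3
scene 35 0 11 69.0
scene 35 13 14 69.0
scene 35 30 30 238.9
scene 35 50 154 272.2
scene 35 58 245 252.8
top -35 -55 0 
top -35 -30 7 486.9
top -35 0 31 474.5
top -35 13 44 467.9
top -35 30 57 452.9
top -35 50 30 450.9
top -35 58 23 447.4
top 35 -55 0 
top 35 -30 0 
top 35 0 0 
top 35 13 6 417.5
top 35 30 106 334.1
top 35 50 77 298.0
top 35 58 34 454.2
```

View pics/t1.png

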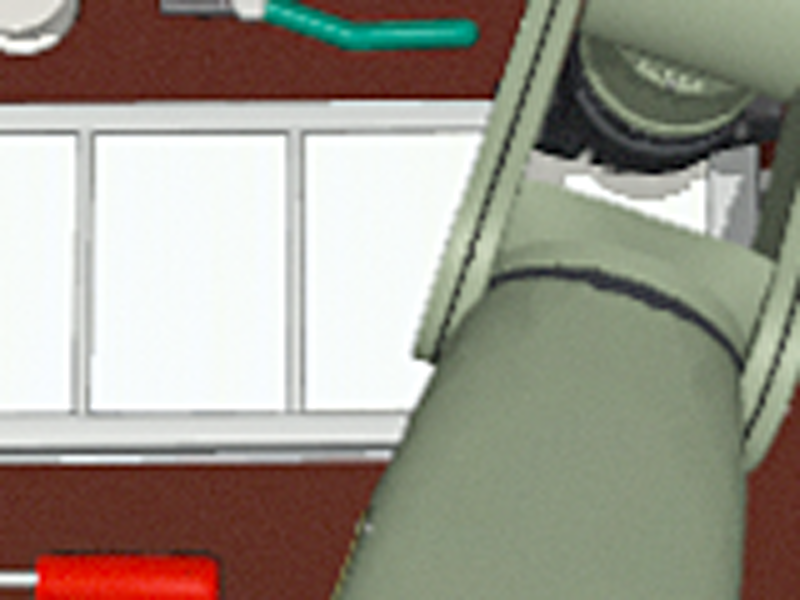

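The covers are still flush (depth 68–69 mm at the front), so nothing has been touched. The tip pixel (266,225) in the scene view also implies a tip well above z=60. The real fingertips seem to be shorter than 25 mm, so I continue down gently until contact and measure the offset.

Run:
```python
from plant import ctrl,sensors,optics
from h import *
p,d=optics.grab_frame("wrist"); cv2.imwrite("pics/w1.png",p[:,:,::-1])
f0=sensors.read_state()["force"]
for z in np.arange(57,34,-3):
    hit=ctrl.move_l(P(1,33,z,25),vel=18,threshold=5)
    s=sensors.read_state(); print(hit,"tcp z",s["eef_pos"][2],"dF",s["force"]-f0,s["t"])
    if hit: break
    if s["force"][2]-f0[2]>1.2: break
p,d=optics.grab_frame("scene"); cv2.imwrite("pics/s2.png",cv2.resize(p[150:330,180:440],(780,540))[:,:,::-1])
```

```text
False tcp z 81.66766200831951 dF [-0.21 -0.84 -0.03] 5.5167
False tcp z 78.72914967988362 dF [0.04 0.08 0.15] 5.8333
False tcp z 75.75428433454209 dF [-0.19  0.95 -0.66] 6.15
False tcp z 72.76812372971747 dF [-0.24 -0.21 -0.25] 6.4667
False tcp z 69.75694152632956 dF [ 0.23  0.1  -0.54] 6.7833
False tcp z 66.75785480488159 dF [-0.16 -0.07  0.19] 7.1
False tcp z 63.78039349088116 dF [ 0.2  -1.51  0.36] 7.4167
False tcp z 60.75038696945256 dF [ 0.85 -0.89 -0.31] 7.7333
```

View pics/s2.png

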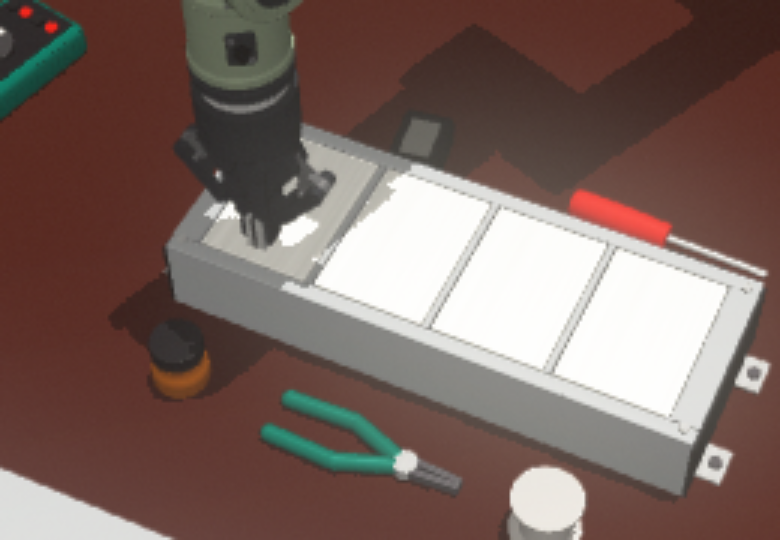

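View pics/w1.png

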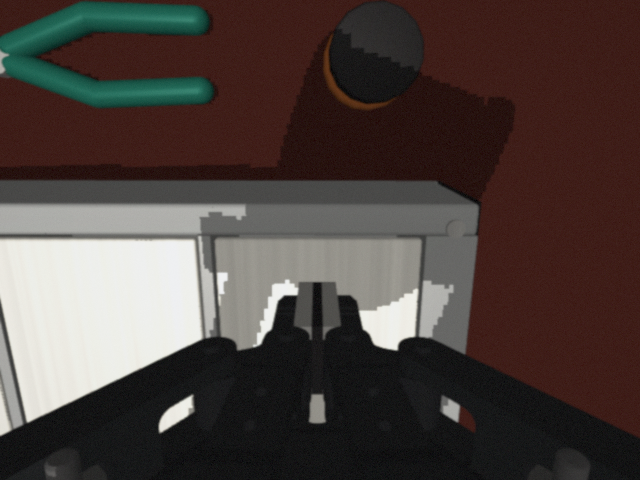

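Run:
```python
from plant import ctrl,sensors,optics
from h import *
s=sensors.read_state();e=s["eef_pos"];print(e,s["q"],s["force"])
c=optics.camera_params("scene")
p,d=optics.grab_frame("scene")
for dz in(-20,-10,0,10,20,25):
    X=c["R"]@(e-[0,0,dz])+c["t"]; u=c["mtx"]@X/X[2]; print(dz,u[:2],"crop3",(u[:2]-[180,150])*3, X[2])
print(d[224:238:2,258:276:2])
K=c["mtx"]
for v in (222,226,229,231,233):
  for u in (261,266):
    D=d[v,u]; print(u,v,(np.array([(u-K[0,2])/K[0,0]*D,(v-K[1,2])/K[1,1]*D,D])-c["t"])@c["R"])
cv2.imwrite("pics/s3.png",cv2.resize(p[190:260,230:320],(800,622),interpolation=cv2.INTER_NEAREST)[:590,:,::-1])
```

```text
[ 592.6  -126.46   60.89] [-0.35  0.44  1.59  0.    1.12  1.23] [-0.05 -0.99 -0.36]
-20 [267.32 227.21] crop3 [261.95 231.62] 1337.2698928157224
-10 [267.64 229.97] crop3 [262.91 239.9 ] 1345.0963182435742
0 [267.95 232.7 ] crop3 [263.86 248.09] 1352.922743671426
10 [268.27 235.39] crop3 [264.8  256.17] 1360.7491690992777
20 [268.58 238.06] crop3 [265.73 264.17] 1368.5755945271294
25 [268.73 239.38] crop3 [266.19 268.14] 1372.4888072410552
[[1357.86 1327.52 1313.98 1311.79 1304.61 1306.14 1305.6  1322.7  1289.71]
 [1356.24 1325.44 1317.28 1316.48 1312.62 1314.3  1314.2  1327.34 1356.37]
 [1351.93 1351.83 1321.97 1322.96 1316.91 1319.74 1316.7  1330.44 1350.24]
 [1351.05 1350.12 1330.29 1328.78 1326.72 1328.61 1326.82 1344.83 1343.82]
 [1346.8  1345.32 1345.06 1343.21 1331.86 1338.02 1343.91 1343.17 1344.24]
 [1338.27 1340.42 1345.51 1337.56 1341.46 1337.65 1342.46 1336.3     0.  ]
 [1341.   1342.6  1344.44 1336.54 1330.5  1336.87 1333.22 1340.   1341.88]]
261 222 [ 603.58 -134.58  107.3 ]
266 222 [ 606.26 -119.53  117.54]
261 226 [ 598.82 -139.14   85.74]
266 226 [ 605.27 -121.42  101.56]
261 229 [ 596.31 -141.89   70.78]
266 229 [ 607.74 -120.77   93.96]
261 231 [ 601.43 -139.17   70.53]
266 231 [ 605.74 -122.71   83.61]
261 233 [ 605.1  -137.43   68.19]
266 233 [ 601.3  -126.26   69.6 ]
```

View pics/s3.png

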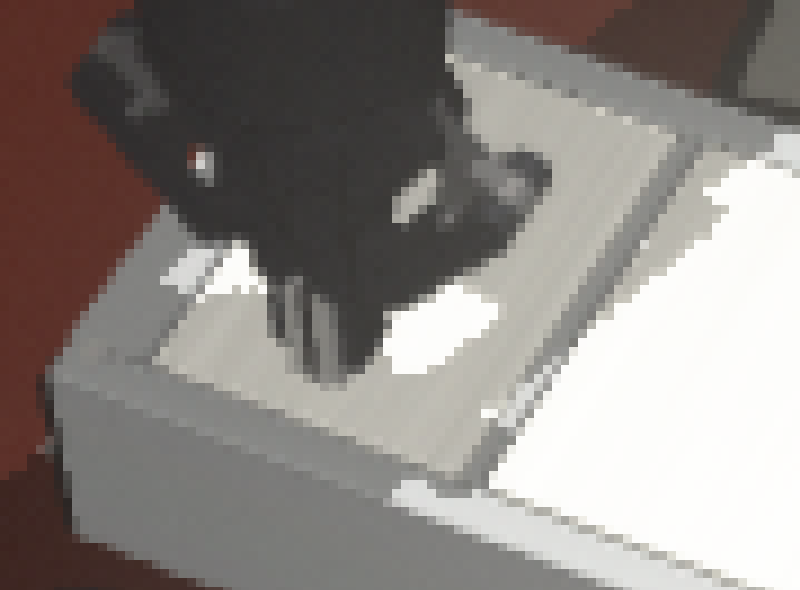

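Run:
```python
from plant import ctrl,sensors,optics
from h import *
c=optics.camera_params("wrist");s=sensors.read_state();e=s["eef_pos"];Re=s["eef_rot"]
p,d=optics.grab_frame("wrist"); cv2.imwrite("pics/w2.png",p[:,:,::-1])
K=c["mtx"];T=c["T_tool_cam"]
def tool(u,v):
    D=d[v,u]; return (T@[(u-K[0,2])/K[0,0]*D,(v-K[1,2])/K[1,1]*D,D,1])[:3]
for u,v in((240,215),(370,215),(100,270),(100,215),(100,190),(306,275),(328,275),(306,283),(328,283),(306,290),(328,290),(306,310),(328,310),(100,100),(550,100)):
    t=tool(u,v); print((u,v),"tool",t,"world",e+Re@t)
```

```text
(240, 215) tool [ 34.46 -27.21  -7.98] world [627.45 -99.65  68.96]
(370, 215) tool [34.37 20.65 -7.57] world [ 626.83 -147.51   68.55]
(100, 270) tool [ 13.31 -81.14  -8.93] world [606.89 -45.5   69.91]
(100, 215) tool [ 34.74 -78.02  -9.26] world [628.29 -48.85  70.24]
(100, 190) tool [  34.39 -107.28   48.72] world [628.26 -19.59  12.26]
(306, 275) tool [11.5  -3.06 -9.44] world [ 604.23 -123.55   70.42]
(328, 275) tool [11.53  5.28 -9.5 ] world [ 604.16 -131.88   70.48]
(306, 283) tool [ 12.69  -2.77 -20.38] world [ 605.42 -123.85   81.35]
(328, 283) tool [ 12.38   5.01 -19.61] world [ 605.02 -131.63   80.59]
(306, 290) tool [ 12.38  -2.63 -25.88] world [ 605.1  -123.98   86.85]
(328, 290) tool [ 12.56   4.84 -26.31] world [ 605.2  -131.46   87.28]
(306, 310) tool [ 12.32  -2.24 -41.17] world [ 605.04 -124.37  102.15]
(328, 310) tool [ 12.55   4.45 -41.63] world [ 605.19 -131.07  102.61]
(100, 100) tool [  77.2  -100.94   47.83] world [670.99 -26.39  13.15]
(550, 100) tool [ 77.79 117.87  61.38] world [ 669.18 -245.19   -0.4 ]
```

View pics/w2.png

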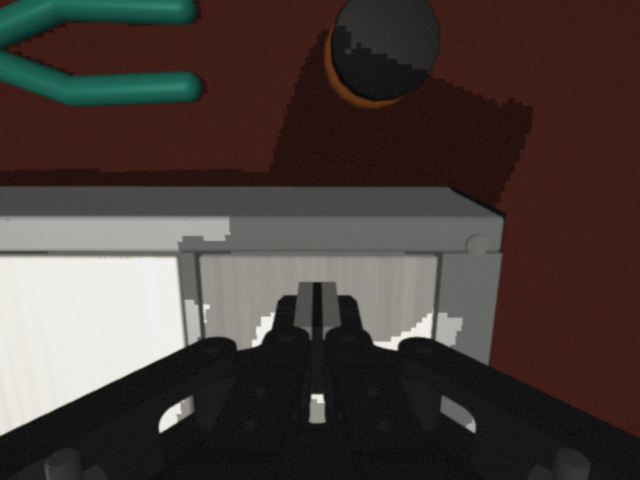

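The wrist camera confirms it independently. The shut fingertips are at tool z≈-20, not +25, and the cover is at tool z≈-9, about 10 mm below the tips. I use the measured -20 from here and probe again.

Run:
```python
from plant import ctrl,sensors,optics
from h import *
T=-20.
c=optics.camera_params("wrist");p,d=optics.grab_frame("wrist");K=c["mtx"]
for u,v in((215,345),(420,345),(285,300),(350,300),(160,365)):
    D=d[v,u]; print((u,v),(c["T_tool_cam"]@[(u-K[0,2])/K[0,0]*D,(v-K[1,2])/K[1,1]*D,D,1])[:3])
for k in(1,2,3,4):
    if k>1:
        ctrl.move_l(P(k,33,95,T),vel=150); ctrl.move_l(P(k,33,80,T),vel=80)
    ctrl.hold(0.2)
    f0=sensors.read_state()["force"]
    hit=ctrl.move_l(P(k,33,60,T),vel=15,threshold=5)
    s=sensors.read_state(); print(k,hit,"tcp z",s["eef_pos"][2],"tip z",s["eef_pos"][2]-T,"dF",s["force"]-f0,"t",s["t"])
    if not hit: break
    ctrl.move_l(P(k,33,95,T),vel=100)
```

```text
(215, 345) [ 15.07 -23.86 -66.28]
(420, 345) [ 15.44  26.14 -66.88]
(285, 300) [  8.11  -9.96 -24.6 ]
(350, 300) [  8.58  12.43 -25.63]
(160, 365) [ 13.43 -35.28 -72.33]
1 False tcp z 39.99087719515293 tip z 59.99087719515293 dF [-0.26 -1.07  1.71] t 9.6833
```

Run:
```python
from plant import ctrl,sensors,optics
from h import *
p,d=optics.grab_frame("scene"); cv2.imwrite("pics/s4.png",cv2.resize(p[150:330,180:440],(780,540))[:,:,::-1])
s=sensors.read_state();print(s["force"],s["eef_pos"])
```

```text
[-0.46 -0.27  1.47] [ 592.74 -126.51   39.97]
```

View pics/s4.png

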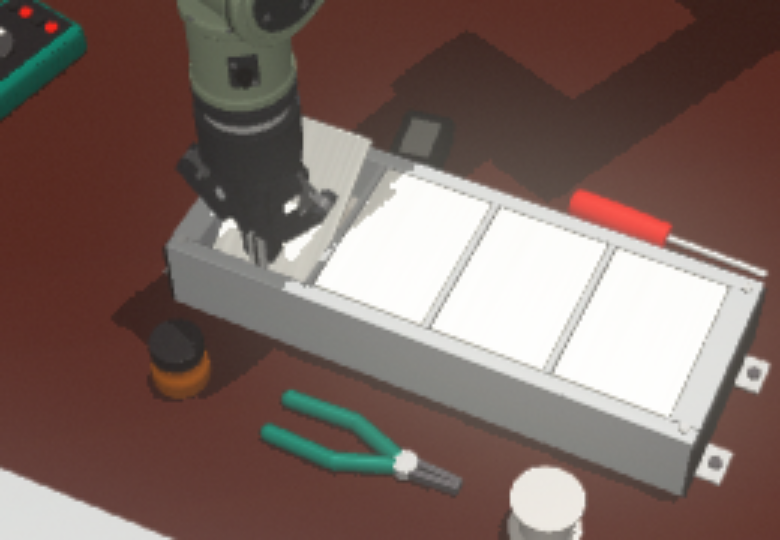

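Place 1's cover has rocked: its front edge is up near (335,130) and its rear is down under the tips. I press deeper to lift the front further, then withdraw and measure the angle.

```bash
cat >> h.py <<'E'
def angle(optics,name="scene"):
    c=optics.camera_params(name);p,d=optics.grab_frame(name);K=c["mtx"]
    v,u=np.mgrid[:480,:640]
    W=(np.dstack([(u-K[0,2])/K[0,0]*d,(v-K[1,2])/K[1,1]*d,d])-c["t"])@c["R"]
    o=P(1,0,0,0); X=(W-o)@ex; Y=(W-o)@ey; Z=W[...,2]-70
    m=(abs(Y)<38)&(X>-85)&(X<45)&(Z>8)&(Z<85)&(d>0)
    a=np.c_[X[m],Z[m]]
    return p,m,a
E
python3 - <<'E'
from plant import ctrl,sensors,optics
from h import *
T=-20.
hit=ctrl.move_l(P(1,33,47,T),vel=25,threshold=12)
s=sensors.read_state();print(hit,s["force"],s["eef_pos"][2]-T)
ctrl.move_l(P(1,33,170,T),vel=120)
ctrl.move_l(P(1,-130,180,T),vel=200)
p,m,a=angle(optics)
print(len(a),a.min(0) if len(a) else"",a.max(0) if len(a) else"")
for z in range(10,80,8):
    k=abs(a[:,1]-z)<4
    if k.any(): print(z,k.sum(),np.percentile(a[k,0],[10,50,90]))
cv2.imwrite("pics/s5.png",cv2.resize(p[150:330,180:440],(780,540))[:,:,::-1])
print(sensors.read_state()["t"])
E
```

```text
False [-0.9   0.42 -0.52] 46.340986842709555
843 [-55.93   8.02] [ 3.37 62.16]
10 98 [-14.77 -10.58  -6.34]
18 133 [-21.56 -16.63 -11.05]
26 141 [-29.2  -23.43 -19.37]
34 125 [-34.92 -30.45 -24.97]
42 137 [-42.41 -37.27 -31.72]
50 139 [-49.78 -44.23 -38.25]
58 69 [-51.26 -48.81 -44.  ]
66 1 [-46.1 -46.1 -46.1]
12.5917
```

View pics/s5.png

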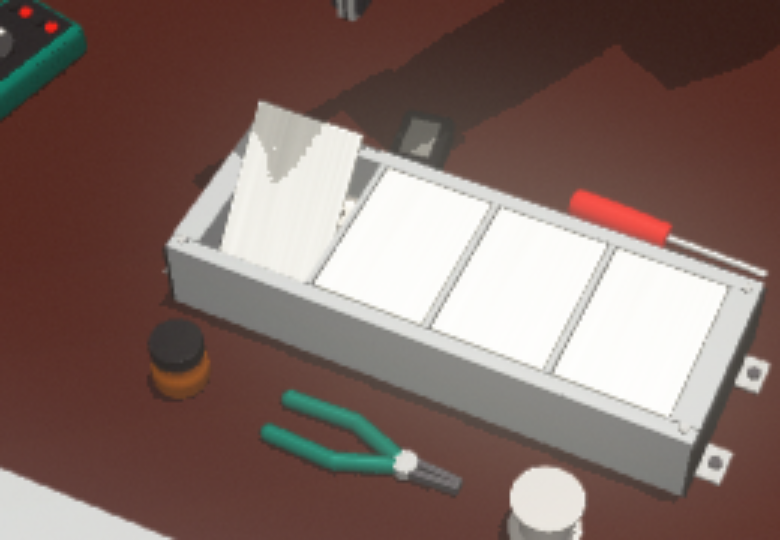

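The cover stays at about 0.85 rad with its front edge at about (-52, +59) mm from the pin. Next I go in front of it and push its underside back to the stop.

Run:
```python
from plant import ctrl,sensors,optics
from h import *
T=-20.
ctrl.move_l(P(1,-100,110,T),vel=150); ctrl.hold(0.2)
f0=sensors.read_state()["force"]
ctrl.move_l(P(1,-30,110,T),vel=60,threshold=15)
hit=ctrl.move_l(P(1,12,110,T),vel=25,threshold=8)
s=sensors.read_state();print(hit,s["force"]-f0,(s["eef_pos"]-P(1,0,110,T)))
p,m,a=angle(optics); cv2.imwrite("pics/s6.png",cv2.resize(p[150:330,180:440],(780,540))[:,:,::-1]);print(s["t"])
```

```text
True [0.22 0.78 4.82] [-35.91  -0.04   1.81]
14.9167
```

View pics/s6.png

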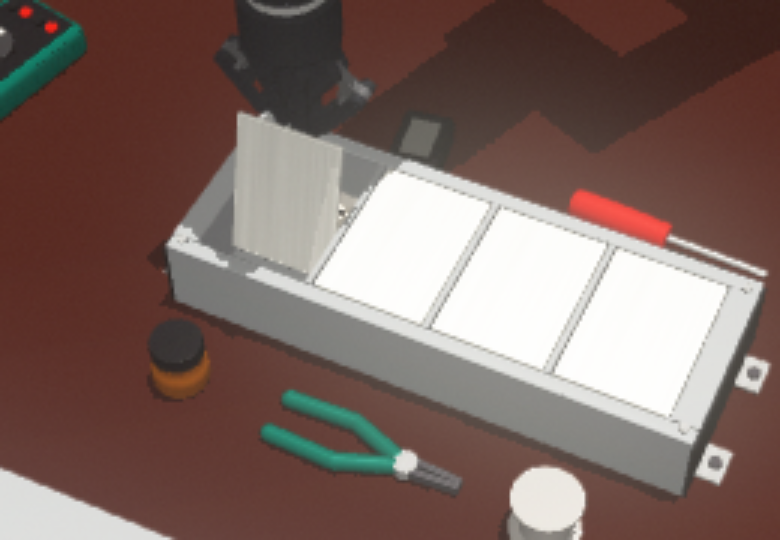

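The cover is now about 1.3–1.5 rad and the push stopped on a transient with the tip 36 mm before the pin. I continue slowly.

Run:
```python
from plant import ctrl,sensors,optics
from h import *
T=-20.
ctrl.hold(0.4)
f0=sensors.read_state()["force"];print(f0)
for x in(-25,-15,-10,-6,-3,0,3,6,9):
    hit=ctrl.move_l(P(1,x,110,T),vel=20,threshold=10)
    s=sensors.read_state();print(x,hit,s["force"]-f0,(s["eef_pos"]-P(1,0,110,T)))
    if hit or s["force"][0]-f0[0]<-7: break
p,m,a=angle(optics); cv2.imwrite("pics/s7.png",cv2.resize(p[150:330,180:440],(780,540))[:,:,::-1]);print(s["t"])
```

```text
[-2.7  -0.63  5.03]
-25 True [ 2.74  0.67 -1.31] [-32.84  -0.23   2.67]
15.7
```

View pics/s7.png

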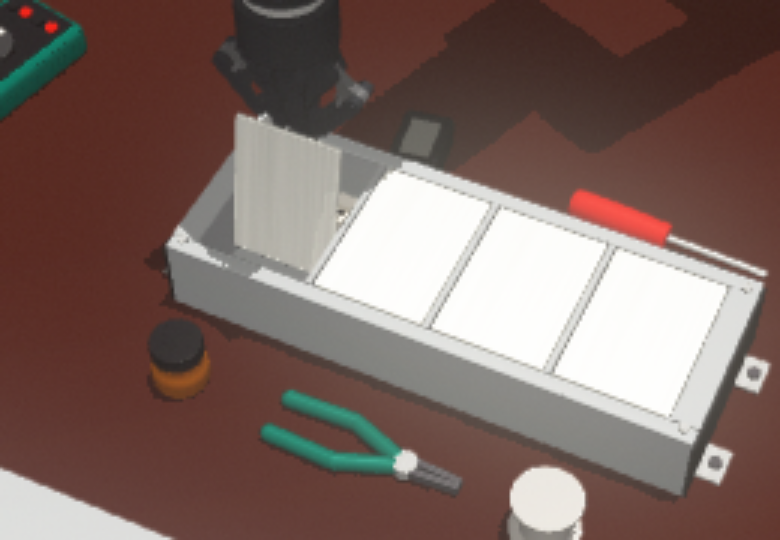

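The force is mostly upward (5 N), so the cover's top edge is probably catching on the wider finger part above the tips. I back off, measure, and push higher up, with the tip about 60 mm above the box top.

Run:
```python
from plant import ctrl,sensors,optics
from h import *
T=-20.
def ang():
    p,m,a=angle(optics)
    for z in(15,30,45,60,72):
        k=abs(a[:,1]-z)<6
        if k.any(): print("  z",z,k.sum(),np.percentile(a[k,0],[10,50,90]))
    print("  zmax",np.percentile(a[:,1],99)); return p
ctrl.move_l(P(1,-75,110,T),vel=60); ctrl.hold(0.3); ang()
ctrl.move_l(P(1,-75,132,T),vel=80); ctrl.hold(0.4)
f0=sensors.read_state()["force"];print(f0)
for x in(-50,-40,-33,-28,-24,-20,-16,-12,-9,-6,-3,0,3,6,9):
    hit=ctrl.move_l(P(1,x,132,T),vel=20,threshold=10)
    s=sensors.read_state();print(x,hit,s["force"]-f0,(s["eef_pos"]-P(1,0,132,T)))
    if hit or s["force"][0]-f0[0]<-7 or abs(s["force"][2]-f0[2])>5: break
p=ang(); cv2.imwrite("pics/s8.png",cv2.resize(p[150:330,180:440],(780,540))[:,:,::-1]);print(s["t"])
```

```text
z 15 126 [-6.69 -3.67 -0.6 ]
  z 30 121 [-10.2   -7.18  -3.88]
  z 45 167 [-64.48 -11.3   -7.96]
  z 60 177 [-65.16 -14.56 -11.23]
  z 72 166 [-62.21 -17.19 -13.93]
  zmax 83.954010185689
[ 0.39  0.33 -0.03]
-50 False [-0.92  0.03  0.82] [-50.14   0.57  -0.02]
-40 False [ 0.41  0.37 -0.52] [-40.     0.5   -0.08]
-33 False [-0.02 -0.59 -0.2 ] [-32.85   0.36  -0.03]
-28 False [-0.23 -0.33 -0.06] [-27.77   0.29  -0.  ]
-24 False [-0.52 -0.57  0.6 ] [-23.79   0.24   0.01]
-20 False [ 0.16  0.21 -0.56] [-19.78   0.19   0.  ]
-16 False [0.41 0.55 0.17] [-15.75   0.16   0.01]
-12 False [ 0.37 -0.3  -0.01] [-11.76   0.1    0.03]
-9 False [0.01 0.38 0.11] [-8.75  0.09  0.03]
-6 False [-1.58 -0.24  0.62] [-5.75  0.04  0.02]
-3 False [-0.74 -0.94 -0.25] [-2.76  0.04  0.02]
0 False [-4.93 -0.16  2.81] [-0.87  0.06 -0.22]
3 True [-1.6  0.2  1.4] [-1.36  0.16 -0.75]
  z 15 58 [2.56 4.64 6.14]
  z 30 58 [ 7.15  8.67 10.62]
  z 45 61 [11.4  13.22 15.24]
  z 60 62 [ 8.81 17.28 19.14]
  z 72 148 [ 7.46 18.92 21.75]
  zmax 82.20687248046163
23.525
```

View pics/s8.png

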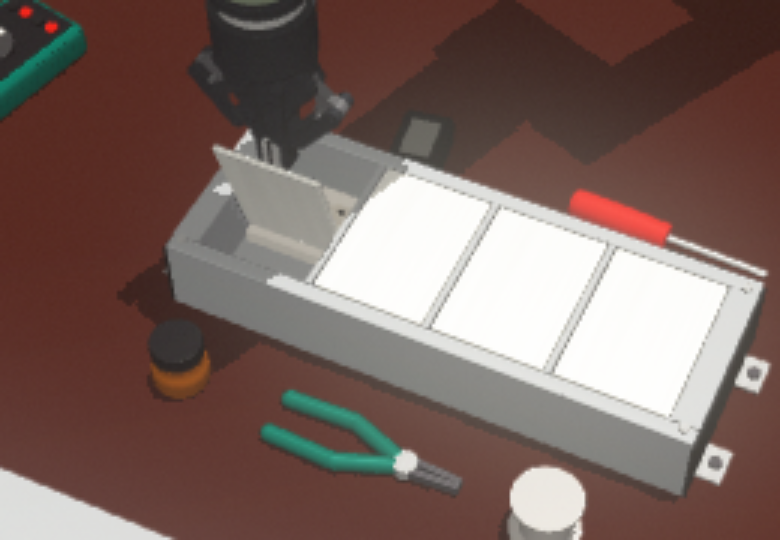

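The cover now leans back at about 1.845 rad, and the tip met the stop where predicted (about 0 mm, with the force rising). I back off and check that it stays.

Run:
```python
from plant import ctrl,sensors,optics
from h import *
T=-20.
ctrl.move_l(P(1,-60,132,T),vel=60); ctrl.move_l(P(1,-120,230,T),vel=150); ctrl.hold(0.5)
for n in("scene","top"):
    p,m,a=angle(optics,n); cv2.imwrite(f"pics/e_{n}.png",cv2.resize(p[150:330,180:440],(780,540))[:,:,::-1])
    k=(a[:,1]>10)&(a[:,1]<70)&(a[:,0]>-8)
    if k.sum()>20:
        s=np.polyfit(a[k,1],a[k,0],1); print(n,k.sum(),"theta",np.pi/2+np.arctan(s[0]),s)
c=sensors.read_state();print(c["eef_pos"],c["force"],c["t"])
```

```text
scene 303 theta 1.849629257318125 [0.29 0.4 ]
top 237 theta 1.8627686226358542 [ 0.3  -6.61]
[ 439.7  -124.83  209.95] [ 0.45 -0.09 -0.44] 26.2
```

View pics/e_scene.png

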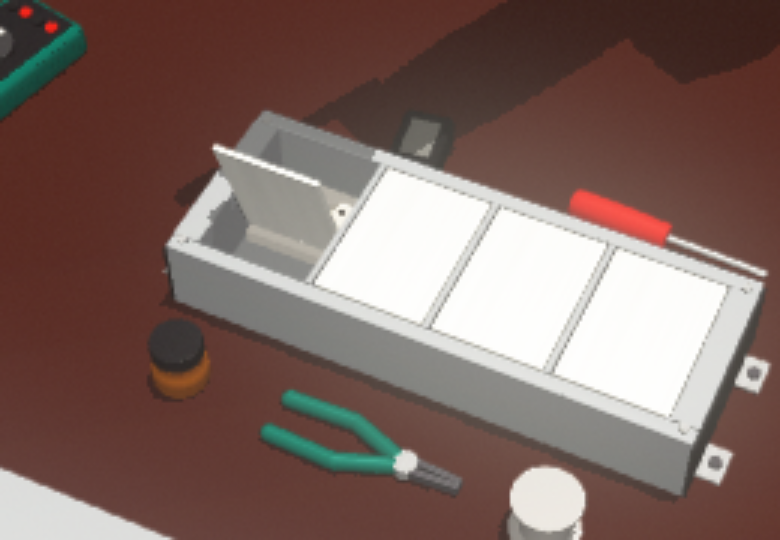

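View pics/e_top.png

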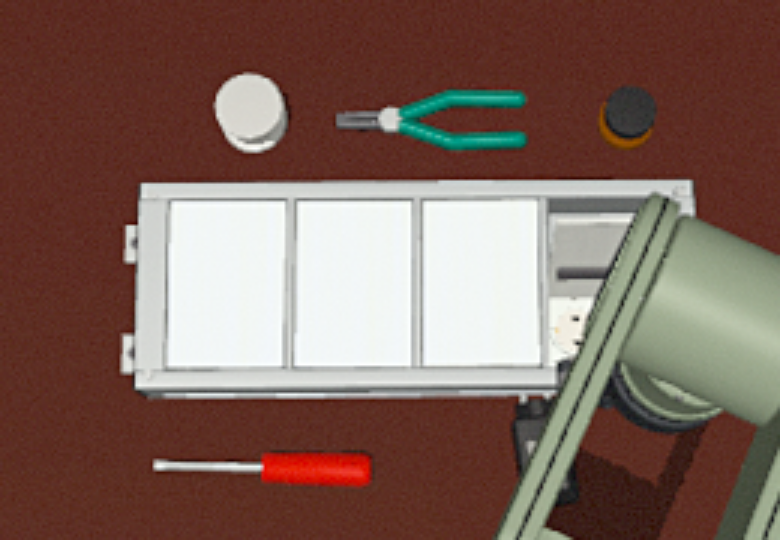

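After release the cover stays at 1.85 rad (1.850 in the scene view, 1.863 in the top view). The loose things look undisturbed and the arm is clear, so I hand in.

Run:
```python
from plant import ctrl
print(ctrl.finish_job())
```

```text
the job is handed in; nothing more can be done
None
```

The swing cover is in place 1, at the -y end of the box. It is open against its stop and stayed there after I let go. I pressed only place 1, because it rocked on the first real touch with about 1.7 N. I pressed its rear down until the front stood at about 0.85 rad, then pushed the front up and back from underneath.

**Last checks:**
- **Cover angle:** after release it measured 1.850 rad in the scene camera and 1.863 rad in the top camera, against 1.85 for fully open.
- **Loose things:** the jar, pliers, spool, screwdriver and adapter, where visible, look where they were. The multimeter and circuit board were mostly outside my final pictures, but the arm did not work near them.
- **Time and position:** the arm was clear of everything, at about 26 s of the 64 s allowed.

**What disagreed or went wrong:**
- **Fingertip length:** `ctrl.tcp_to_tips` says the fingertips are 25 mm ahead of the TCP. Both the scene and wrist cameras put the shut fingertips about 20 mm behind it. My first press therefore stopped in the air above the cover; I used the measured value from then on.
- **First push:** it stopped early with about 5 N upward, probably because the cover's edge caught on the finger above the tip. I backed off and pushed from higher up, and the stop came where predicted.

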